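# Stroke the spring-pin test strip

## Task

Check the contact-pin test strip for sticking pins: with the gripper closed, run the fingertips along the arc of six spring pins in one low, light stroke from the red pin to the blue pin, so that each pin in turn goes down about half of its 8 mm travel, none is pushed to its bottom stop, and all spring back up. Come down at the red end and lift off at the blue end only, without lifting between the pins. Do not shift the strip or grasp, lift or move anything, and finish clear of the strip.

Things in the scene. Friction and masses are not known exactly. Their poses are not given: they have to be found in the camera images.
- pin_strip: contact-pin test strip: heavy flat grey plate (4 kg, loose on rubber feet) 94 mm (x) by 320 mm (y), its top face 24 mm above the worktop, carrying six spring pins in a gentle arc along y, 46 mm apart in y. Origin under the plate's centre on the worktop, z up. A low black socket block (18 mm high) sticks out 11 mm at the middle of the +x side. In its frame the pins stand at (x, y) mm: 1 (-13, 115), 2 (4, 69), 3 (12, 23), 4 (12, -23), 5 (4, -69), 6 (-13, -115)
- pin1_top (a point): tip of pin 1 of 6 (red cap: flat-sided to 4 mm, then a blunt cone, 26 mm wide at the foot, 12 mm high; tip 36 mm above the worktop when up); moves with the pin
- pin2_top (a point): tip of pin 2 of 6 (brass cap: flat-sided to 4 mm, then a blunt cone, 26 mm wide at the foot, 12 mm high; tip 36 mm above the worktop when up); moves with the pin
- pin3_top (a point): tip of pin 3 of 6 (brass cap: flat-sided to 4 mm, then a blunt cone, 26 mm wide at the foot, 12 mm high; tip 36 mm above the worktop when up); moves with the pin
- pin4_top (a point): tip of pin 4 of 6 (brass cap: flat-sided to 4 mm, then a blunt cone, 26 mm wide at the foot, 12 mm high; tip 36 mm above the worktop when up); moves with the pin
- pin5_top (a point): tip of pin 5 of 6 (brass cap: flat-sided to 4 mm, then a blunt cone, 26 mm wide at the foot, 12 mm high; tip 36 mm above the worktop when up); moves with the pin
- pin6_top (a point): tip of pin 6 of 6 (blue cap: flat-sided to 4 mm, then a blunt cone, 26 mm wide at the foot, 12 mm high; tip 36 mm above the worktop when up); moves with the pin
- pin1 (a joint): how far pin 1 is pressed down, m: 0 up, 0.008 at its bottom stop; spring 0.5 N at the top to 1.4 N at the bottom; returns by itself. A working press is 2 to 6 mm
- pin2 (a joint): how far pin 2 is pressed down, m: 0 up, 0.008 at its bottom stop; spring 0.5 N at the top to 1.4 N at the bottom; returns by itself. A working press is 2 to 6 mm
- pin3 (a joint): how far pin 3 is pressed down, m: 0 up, 0.008 at its bottom stop; spring 0.5 N at the top to 1.4 N at the bottom; returns by itself. A working press is 2 to 6 mm
- pin4 (a joint): how far pin 4 is pressed down, m: 0 up, 0.008 at its bottom stop; spring 0.5 N at the top to 1.4 N at the bottom; returns by itself. A working press is 2 to 6 mm
- pin5 (a joint): how far pin 5 is pressed down, m: 0 up, 0.008 at its bottom stop; spring 0.5 N at the top to 1.4 N at the bottom; returns by itself. A working press is 2 to 6 mm
- pin6 (a joint): how far pin 6 is pressed down, m: 0 up, 0.008 at its bottom stop; spring 0.5 N at the top to 1.4 N at the bottom; returns by itself. A working press is 2 to 6 mm
- brass_adapter: loose bystander: upright brass pipe adapter, hexagon in the middle, 24x27x44 mm, origin under its centre; it lies behind (+x of) the strip
- small_weight: loose bystander: small white-metal calibration weight with a knob, 21x21x36 mm, upright, origin under its centre; it lies behind (+x of) the strip
- marker: loose bystander: white and red marker pen lying down, 18x122x18 mm, long axis y, origin under its centre; it lies in front (-x) of the strip
- eraser: loose bystander: white eraser in a blue sleeve, 21x42x13 mm, long axis y, origin under its centre; it lies in front (-x) of the strip
- manifold: fixed obstacle, not used: white gauge manifold with two large round dials, standing to the left beyond the strip; it fills about x -100 to +100 mm and y -220 to +180 mm about its origin (on the worktop under it), up to 325 mm high; come to the strip from in front of it (on the robot's side) or above it

How it is judged:
By the outcome, as a careful person would: the job done as asked, in the order asked, and still so for the second after the job is handed in, with the robot touching nothing.
It also fails if it takes over 48 s, if anything falls off the work surface, if the arm or the gripper's body presses on something with over 40 N, if the wrist force passes 120 N, or if a joint passes its speed limit or range.

## Robot

A 7-joint arm with a two-finger parallel gripper is mounted at the origin on a cart in front of the work surface, level with it; the furniture and walls round the work are solid. World frame = base frame: x ahead of the robot, y to its left, z up, the work surface at z = 0. Lengths are in mm, angles in rad, forces in N, time in s.
With the tool pointing down it reaches from about 400 to 875 mm from the base axis. Payload 4.4 kg.
Tool frame: the origin (TCP) lies at the very end of the fingers, on their centre line; the grasp point (between the pads) lies 19 mm behind it; y points along the fingers, z is the direction in which the jaws open and shut, and the axes are right-handed (so a half turn about y gives the same grasp; the last joint's range is limited). The gripper opens to 85 mm and grips with 20 to 120 N. Pads are 22 mm wide; open, the fingers measure 114 mm over their backs; the gripper's body (76 mm by 85 mm) begins 54 mm behind the grasp point. The pads swing forward as they close: fully open they stand 13 mm farther back than shut.
Start: joints at [-1.192, 0.628, 0.038, 1.517, -0.027, 0.996, -0.02], TCP at [279.66, 586.778, 231.313] pointing down, gripper open.
Joint ranges: [-3.06, 3.06], [-0.37, 2.12], [-1.25, 1.32], [0.18, 2.47], [-1.1, 4.24], [0.23, 1.98], [-2.94, 2.94]. Speed limits (rad/s): [2.57, 2.57, 3.14, 3.14, 3.14, 3.14, 3.14].

## Interface

Orientations are given as [roll, pitch, yaw] about the fixed x, y, z axes, in that order (R = Rz(yaw) Ry(pitch) Rx(roll)).
In Python, from cell import ctrl, imaging, finish_job gives the robot as it stands.
- The arm moves only by the shell command python3 -m inch 'ROWS'. ROWS is JSON, one flat list of numbers, 7 for each row, row after row: the opening, from 0 (shut) to 1 (fully open), then the shift along the tool's x, y, z in cm, then the turn, a rotation vector about the tool's x, y, z in degrees. A call has 1 to 12 rows; each row is the pose to reach, as a shift and turn from the pose commanded when the call began, along the tool's axes at that moment; what a row does not reach only later rows make up. A row lasts 1/10 s, in which the tool goes at most 50 mm and 8.59 degrees, less where a joint would pass 70% of its speed; a pose out of reach is approached as far as the arm can. A call with a gripper value outside its range is refused whole. The fingers move at their own pace and stop on an object; the grip force is fixed at half the most. Time passes only in rows, so rows that repeat a pose let the fingers close. It gives the time, the measured TCP pose, the force and the opening at its end, in the units of the state.
- ctrl.read_state(): the state, without advancing time (a new reading comes with each control period).
- imaging.get_image(name): name is "scene" or "side" or "wrist"; returns a dict with "img" (420x560x3 uint8, red, green, blue), "fx", "fy", "cx", "cy" (pixels), "R" (3x3) and "t" (3): a world point X has camera coordinates R X + t. Camera axes: x right, y down, z forward; pixel columns grow to the right and rows downward; lengths in mm; the calibration is good to about 2 mm. A picture is of the moment at which its call begins. There is no depth.
- finish_job(): hands the job in, once; it reports no verdict.
The state is a dict: "clock": time; "qpos": joint angles; "qd": joint speeds; "tau": joint torques, N m; "eef_pos": TCP position; "tool_rot": TCP orientation; "force": force on the tool from outside, world axes, zero at the start; "torque": the same for the moment, N m; "width": finger opening in mm.
Only numpy, scipy, OpenCV 4.12 (cv2) and the standard library are available. Lean on these libraries where they do the work, as an engineer would, in place of code of your own. Each camera call takes 0.05 s, during which the arm holds its last target.

## Working session

There is one attempt and no reset: what is moved stays moved. The work goes in short steps, Python scripts to look and compute and a shell command to move; the robot and the scene stay as the last step left them, time stands still between calls to the robot, and variables do not carry over. Pictures are saved under pics/ and viewed, and the job is handed in when it is done.

```bash
ls; mkdir -p pics; python3 - <<'E'
from cell import ctrl, imaging
import cv2
s=ctrl.read_state()
print(s)
for n in ("scene","side","wrist"):
    d=imaging.get_image(n); cv2.imwrite(f"pics/{n}0.png",d["img"][:,:,::-1]); print(n,d["fx"],d["cx"],d["cy"],d["R"],d["t"])
E
```

```text
pics
{'clock': 0.0, 'qpos': array([-1.19181246,  0.62935419,  0.03845819,  1.51836253, -0.02694878,
        0.99628302, -0.02002294]), 'qd': array([ 2.64028067e-03,  3.18018693e-04,  8.86359188e-04,  1.43883792e-03,
       -9.44688855e-05,  1.48558836e-03, -5.50844737e-04]), 'tau': array([ 1.40570464e-04, -5.63419461e+01,  1.22629791e+00, -1.93448639e+01,
        1.09810082e-02,  1.05174558e-02,  1.59197054e-05]), 'eef_pos': array([279.40110474, 586.20211542, 230.38591846]), 'tool_rot': array([-1.57268375e+00, -7.77016331e-05, -4.44791865e-01]), 'force': array([-0.30764445, -0.05276065, -0.93235893]), 'torque': array([-0.06276625,  0.00646345,  0.01479036]), 'width': 85.62657347828005}
scene 422.53368115730956 281.1075965616462 206.0746657056546 [[ 0.57598264 -0.81745668 -0.00292791]
 [-0.55078234 -0.38543139 -0.74032524]
 [ 0.6040553   0.42802713 -0.67224249]] [-242.73425822  339.76137878  699.9997109 ]
side 379.67146199754677 275.8776495972672 211.83231654365252 [[-0.99763066 -0.06878838 -0.00110259]
 [-0.03194936  0.47743279 -0.87808722]
 [ 0.06092861 -0.87597151 -0.47849934]] [530.68941721  41.57733548 949.44778494]
wrist 344.471812054023 284.1739965043857 209.12833951987034 [[ 0.43025772  0.90270554 -0.00099857]
 [ 0.86204225 -0.41054755  0.29721015]
 [ 0.26788329 -0.12873777 -0.95481157]] [-648.62422118  -39.04025907  378.74143871]
```

View pics/scene0.png

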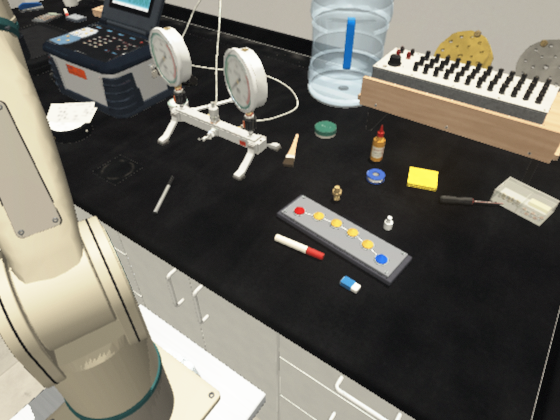

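View pics/side0.png

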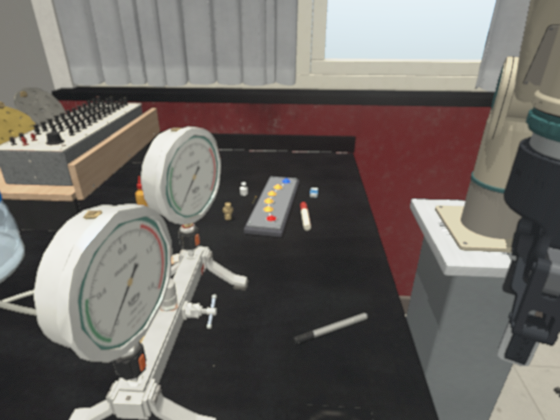

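View pics/wrist0.png

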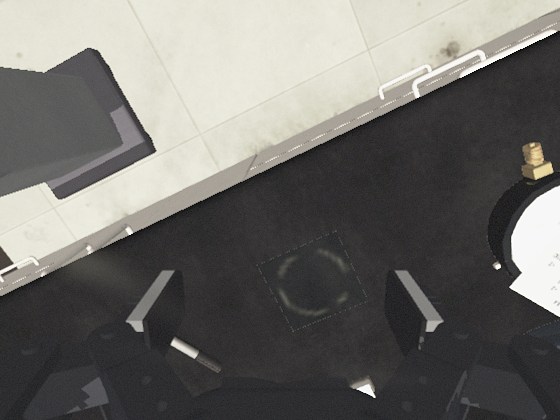

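The scene view shows the strip with red pin near (299,211) and blue near (382,259). In the side view they are near (271,218) and (286,181). Next I'll measure the pins in both views.

```bash
cat > h.py <<'E'
import numpy as np, cv2
from cell import ctrl, imaging
def ray(d,u,v):
    R=np.array(d["R"]);t=np.array(d["t"])
    r=R.T@np.array([(u-d["cx"])/d["fx"],(v-d["cy"])/d["fy"],1]); return -R.T@t, r/np.linalg.norm(r)
def onz(d,u,v,z):
    c,r=ray(d,u,v); return c+r*(z-c[2])/r[2]
def tri(obs):
    A=np.zeros((3,3));b=np.zeros(3)
    for d,u,v in obs:
        c,r=ray(d,u,v);P=np.eye(3)-np.outer(r,r);A+=P;b+=P@c
    return np.linalg.solve(A,b)
def blobs(d,roi):
    u0,v0,u1,v1=roi
    im=d["img"][v0:v1,u0:u1]; h=cv2.cvtColor(np.ascontiguousarray(im),cv2.COLOR_RGB2HSV)
    out={}
    for n,lo,hi in (("red",(0,150,80),(9,255,255)),("red2",(170,150,80),(180,255,255)),("yel",(15,120,110),(33,255,255)),("blu",(105,150,80),(130,255,255))):
        m=cv2.inRange(h,lo,hi); k,_,st,c=cv2.connectedComponentsWithStats(m)
        out[n]=[(st[i,4],round(c[i][0]+u0,1),round(c[i][1]+v0,1)) for i in range(1,k) if st[i,4]>=6]
    return out
PINS=np.array([(-13,115),(4,69),(12,23),(12,-23),(4,-69),(-13,-115)],float)
def fit(W):
    a=PINS-PINS.mean(0);m=W.mean(0);b=W-m
    th=np.arctan2((a[:,0]*b[:,1]-a[:,1]*b[:,0]).sum(),(a*b).sum())
    R=np.array([[np.cos(th),-np.sin(th)],[np.sin(th),np.cos(th)]])
    o=m-R@PINS.mean(0); return o,th,(PINS@R.T+o)-W
E
python3 - <<'E'
from h import *
for n,roi in (("scene",(270,190,420,285)),("side",(240,165,303,240))):
    d=imaging.get_image(n); im=d["img"][roi[1]:roi[3],roi[0]:roi[2]]
    cv2.imwrite(f"pics/{n}1.png",cv2.resize(im[:,:,::-1],None,fx=5,fy=5,interpolation=cv2.INTER_NEAREST))
    print(n,blobs(d,roi))
s=ctrl.read_state();print(s["clock"],s["eef_pos"])
E
```

```text
scene {'red': [(np.int32(52), np.float64(299.0), np.float64(210.2)), (np.int32(143), np.float64(314.8), np.float64(253.1))], 'red2': [], 'yel': [(np.int32(52), np.float64(318.1), np.float64(215.4)), (np.int32(59), np.float64(335.8), np.float64(222.7)), (np.int32(61), np.float64(352.1), np.float64(232.0)), (np.int32(69), np.float64(367.1), np.float64(243.9))], 'blu': [(np.int32(74), np.float64(381.0), np.float64(258.7))]}
side {'red': [(np.int32(13), np.float64(301.3), np.float64(204.7)), (np.int32(27), np.float64(270.8), np.float64(217.9))], 'red2': [], 'yel': [(np.int32(23), np.float64(277.7), np.float64(186.7)), (np.int32(26), np.float64(271.7), np.float64(193.4)), (np.int32(27), np.float64(268.4), np.float64(200.6)), (np.int32(33), np.float64(268.2), np.float64(208.9))], 'blu': [(np.int32(16), np.float64(285.8), np.float64(180.6))]}
0.25 [279.53630817 586.52285804 230.90640391]
```

```bash
python3 -c "
import cv2
for n in ('scene1','side1'): print(cv2.imread(f'pics/{n}.png').shape)"
```

```text
(475, 750, 3)
(375, 315, 3)
```

View pics/scene1.png

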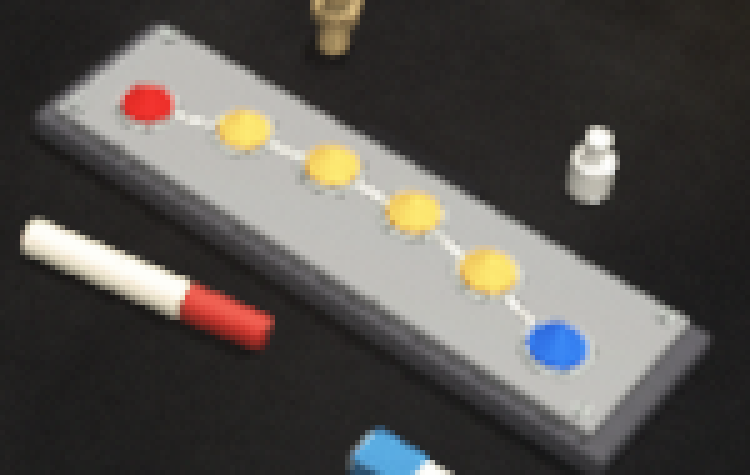

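View pics/side1.png

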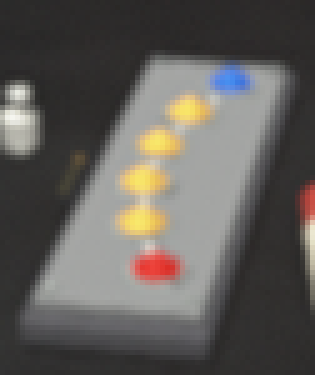

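The crops show all six caps clearly. In the scene crop red is at about (147,103) and blue at (557,345); in the side crop red is at (155,267) and blue at (231,80). Next: triangulate and fit the layout.

```bash
python3 - <<'E'
from h import *
sc=[(299,210.2),(318.1,215.4),(335.8,222.7),(352.1,232),(367.1,243.9),(381,258.7)]
sd=[(270.8,217.9),(268.2,208.9),(268.4,200.6),(271.7,193.4),(277.7,186.7),(285.8,180.6)]
d=imaging.get_image("scene");e=imaging.get_image("side")
T=np.array([tri([(d,*a),(e,*b)]) for a,b in zip(sc,sd)])
S=np.array([onz(d,*a,29) for a in sc]);E=np.array([onz(e,*b,29) for b in sd])
for n,W in (("tri",T),("scene",S),("side",E)):
    o,th,r=fit(W[:,:2]);print(n,o.round(1),round(np.degrees(th),2),"\n",r.round(1).tolist(),W[:,2].round(1))
    print((W[:,:2]+r).round(1).tolist())
for nm,z,p in (("adapter",0,(336.5,200)),("weight",0,(388,229)),("markerL",9,(276,238)),("markerR",9,(322,255)),("eraser",6,(350,284))):
    print(nm,onz(d,*p,z).round(0))
E
```

```text
tri [541.1 -84.6] -6.68 
 [[-0.3, -0.0], [0.5, -0.4], [-0.1, -0.1], [-0.3, -0.1], [0.4, 0.1], [-0.1, 0.4]] [26.9 26.7 26.6 26.5 26.9 27.2]
[[541.5, 31.2], [553.0, -16.5], [555.6, -63.1], [550.3, -108.8], [537.0, -153.6], [514.8, -197.3]]
scene [537.9 -85.5] -6.74 
 [[-0.4, 0.4], [0.3, -0.1], [0.3, 0.1], [-0.0, -0.1], [0.2, -0.2], [-0.3, -0.1]] [29. 29. 29. 29. 29. 29.]
[[538.5, 30.3], [550.0, -17.4], [552.6, -64.0], [547.2, -109.7], [533.8, -154.5], [511.5, -198.2]]
side [541.4 -81.4] -6.54 
 [[-0.6, 0.4], [0.6, -0.7], [-0.3, -0.0], [-0.1, -0.8], [0.5, -0.1], [-0.2, 1.2]] [29. 29. 29. 29. 29. 29.]
[[541.6, 34.4], [553.2, -13.3], [556.0, -59.9], [550.7, -105.6], [537.5, -150.4], [515.4, -194.1]]
adapter [653. -11.   0.]
weight [ 632. -164.    0.]
markerL [448.  33.   9.]
markerR [464. -81.   9.]
eraser [ 431. -169.    6.]
```

Both views fit the layout to about 0.5 mm. The strip is at about (540.5,-84) with yaw -6.7°. Next I need the manifold's extent and the move in tool axes.

```bash
cat >> h.py <<'E'
def tool(target,yaw=None):
    "shift in cm along tool axes from measured pose"
    from scipy.spatial.transform import Rotation as Ro
    s=ctrl.read_state(); R=Ro.from_euler('xyz',s["tool_rot"]).as_matrix()
    return (R.T@(np.array(target)-s["eef_pos"])/10).round(2)
E
python3 - <<'E'
from h import *
d=imaging.get_image("scene")
for p in ((240,172),(165,140),(277,148),(200,95)): print(p,onz(d,*p,0).round(0))
for p in ((152,40),(265,85)): print(p,onz(d,*p,250).round(0))
s=ctrl.read_state()
for t in ((400,300,231),(440,120,231),(538,70,150)): print(t,tool(t))
print(s["tool_rot"])
E
```

```text
(240, 172) [602. 268.   0.]
(165, 140) [595. 558.   0.]
(277, 148) [757. 251.   0.]
(200, 95) [869. 671.   0.]
(152, 40) [703. 661. 250.]
(265, 85) [662. 217. 250.]
(400, 300, 231) [ 2.32e+01  2.00e-02 -2.07e+01]
(440, 120, 231) [ 3.456e+01  3.000e-02 -3.523e+01]
(538, 70, 150) [ 45.56   8.13 -35.53]
[-1.57104348e+00  5.41805580e-06 -4.44756875e-01]
```

```bash
python3 -m inch '[0,8.6,0,-8.8,0,-4.7,0, 0,17.3,0,-17.6,0,-9.4,0, 0,26,0,-26.4,0,-14.1,0, 0,34.6,0,-35.2,0,-18.8,0, 0,34.6,0,-35.2,0,-18.8,0, 0,34.6,0,-35.2,0,-18.8,0, 0,34.6,0,-35.2,0,-18.8,0, 0,34.6,0,-35.2,0,-18.8,0, 0,34.6,0,-35.2,0,-18.8,0, 0,34.6,0,-35.2,0,-18.8,0, 0,34.6,0,-35.2,0,-18.8,0, 0,34.6,0,-35.2,0,-18.8,0]'; python3 - <<'E'
from h import *
print(ctrl.read_state()["tool_rot"])
c,s_=np.cos(np.radians(-6.7)),np.sin(np.radians(-6.7)); R=np.array([[c,-s_],[s_,c]])
o=np.array([540.5,-84])
for p in [(-24,146),*PINS,(-24,-146)]: print(p,(R@np.array(p)+o).round(1))
x,y=R@np.array((-24,146))+o
for z in (90,45): print(z,tool((x,y,z)))
E
```

```text
clock: 1.6
eef_pos: [440.9, 119.3, 231.5]
tool_rot: [-1.57, -0.0, -0.12]
force: [-0.4, 1.2, -0.1]
width: -0.0
[-1.57039447e+00 -2.49934890e-04 -1.19775787e-01]
(-24, 146) [533.7  63.8]
[-13. 115.] [541.   31.7]
[ 4. 69.] [552.5 -15.9]
[12. 23.] [555.1 -62.6]
[ 12. -23.] [ 549.7 -108.2]
[  4. -69.] [ 536.4 -153. ]
[ -13. -115.] [ 514.2 -196.7]
(-24, -146) [ 499.6 -226.2]
90 [ 9.88 14.15 -4.41]
45 [ 9.88 18.65 -4.41]
```

```bash
python3 -m inch '[0,2.5,0,-1.1,0,0,0, 0,5,1,-2.2,0,0,0, 0,7.5,4,-3.3,0,0,0, 0,9.9,7,-4.4,0,0,0, 0,9.9,10,-4.4,0,0,0, 0,9.9,13,-4.4,0,0,0, 0,9.9,15,-4.4,0,0,0, 0,9.9,16.1,-4.4,0,0,0, 0,9.9,16.1,-4.4,0,0,0, 0,9.9,16.1,-4.4,0,0,0, 0,9.9,16.1,-4.4,0,0,0]'; python3 - <<'E'
from h import *
Z=[];F=[]
for n in ("scene","side","wrist")*2:
    d=imaging.get_image(n);s=ctrl.read_state();Z.append(s["eef_pos"]);F.append(s["force"])
    cv2.imwrite(f"pics/{n}2.png",d["img"][:,:,::-1])
    if n!="wrist":
        u,v=(300,210) if n=="scene" else (270,200)
        cv2.imwrite(f"pics/{n}2c.png",cv2.resize(d["img"][v-80:v+40,u-70:u+90,::-1],None,fx=5,fy=5,interpolation=cv2.INTER_CUBIC))
print(np.round(Z,2),np.round(F,2))
E
```

```text
clock: 2.7
eef_pos: [534.6, 65.5, 71.5]
tool_rot: [-1.57, -0.002, -0.116]
force: [-0.2, 0.5, 1.0]
width: 0.4
[[534.62  65.35  71.52]
 [534.49  65.2   71.4 ]
 [534.39  65.08  71.28]
 [534.27  65.    71.13]
 [534.12  64.93  70.96]
 [534.04  64.9   70.78]] [[ 0.07 -0.39  0.03]
 [-0.82  0.35  0.2 ]
 [ 0.77 -0.4  -0.43]
 [-0.73  0.67 -0.87]
 [ 0.04 -0.74  0.56]
 [-0.56  0.73  0.12]]
```

View pics/scene2c.png

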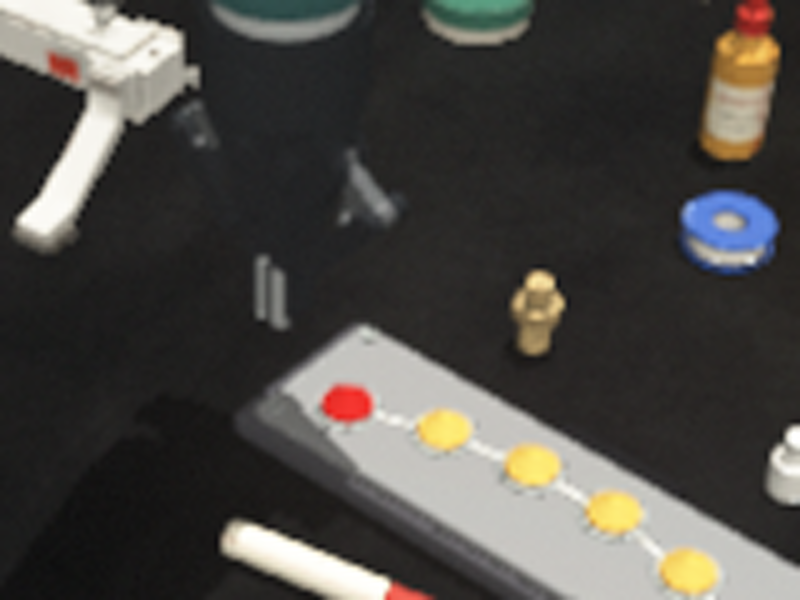

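View pics/side2c.png

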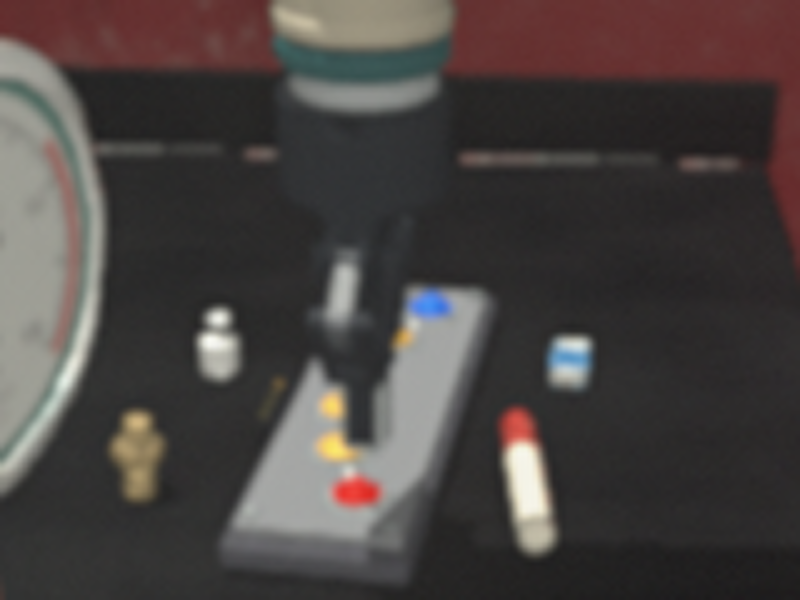

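View pics/wrist2.png

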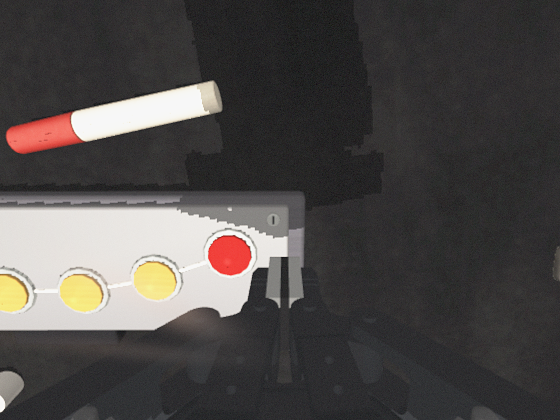

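The wrist view shows the shut fingers ending at about (284,257), beside the red pin at (229,255) and over the end of the plate. I'll cross-check the pins in the wrist view.

```bash
python3 - <<'E'
from h import *
d=imaging.get_image("wrist")
b=blobs(d,(0,190,300,330));print(b)
for n in ("red","yel"):
    for a,u,v in b[n]: print(n,a,onz(d,u,v,29).round(1))
s=ctrl.read_state();print(s["eef_pos"],s["tool_rot"])
print("cam",(-np.array(d["R"]).T@d["t"]).round(1))
for dx in (-11,11):
  for dz in (-14,14):
    R=np.array([[np.cos(-.12),-np.sin(-.12)],[np.sin(-.12),np.cos(-.12)]])
    X=np.r_[s["eef_pos"][:2]+R@(dx,dz),s["eef_pos"][2]]; c=np.array(d["R"])@X+d["t"]; print(dx,dz,d["fx"]*c[0]/c[2]+d["cx"],d["fy"]*c[1]/c[2]+d["cy"])
E
```

```text
{'red': [(np.int32(1309), np.float64(229.2), np.float64(255.0))], 'red2': [], 'yel': [(np.int32(540), np.float64(158.4), np.float64(272.4)), (np.int32(794), np.float64(12.1), np.float64(293.0)), (np.int32(951), np.float64(80.1), np.float64(292.9))], 'blu': []}
red 1309 [539.9  31.2  29. ]
yel 540 [546.2 -12.3  29. ]
yel 794 [ 549.4 -103.3   29. ]
yel 951 [554.1 -62.4  29. ]
[533.9121815   64.91291838  70.62858052] [-1.57059318e+00 -5.42951336e-04 -1.16806196e-01]
cam [458.8  72.9 212.8]
-11 -14 254.72143514309082 251.74328860563332
-11 14 316.96258468869354 251.90886678968235
11 -14 255.76900123250812 294.8033880728046
11 14 315.4828876661239 294.95102821834143
```

The wrist view agrees within about 1 mm: red at (539.9, 31.2). Next I'll lower at the red end in free space before pin 1.

```bash
python3 -m inch '[0,0,1,0,0,0,0, 0,0,2,0,0,0,0, 0,0,2.8,0,0,0,0, 0,0,3.3,0,0,0,0, 0,0,3.6,0,0,0,0, 0,0,3.8,0,0,0,0, 0,0,3.8,0,0,0,0, 0,0,3.8,0,0,0,0, 0,0,3.8,0,0,0,0, 0,0,3.8,0,0,0,0, 0,0,3.8,0,0,0,0, 0,0,3.8,0,0,0,0]'; python3 - <<'E'
from h import *
for i in range(6):
    d=imaging.get_image("side");s=ctrl.read_state();print(s["clock"],s["eef_pos"].round(2),s["tool_rot"].round(4),s["force"].round(2))
e=imaging.get_image("wrist")
cv2.imwrite("pics/wrist3.png",e["img"][:,:,::-1])
cv2.imwrite("pics/side3c.png",cv2.resize(d["img"][160:240,220:320,::-1],None,fx=7,fy=7,interpolation=cv2.INTER_CUBIC))
E
```

```text
clock: 4.25
eef_pos: [533.8, 64.9, 32.4]
tool_rot: [-1.571, -0.0, -0.117]
force: [0.0, -0.5, -0.6]
width: 0.1
4.3 [533.76  64.93  32.37] [-1.5707e+00 -1.0000e-04 -1.1670e-01] [-0.72  0.74  0.31]
4.35 [533.75  64.93  32.35] [-1.5708e+00 -1.0000e-04 -1.1670e-01] [-0.25  0.17 -0.78]
4.4 [533.74  64.91  32.33] [-1.5708 -0.     -0.1167] [-0.69 -0.08  0.26]
4.45 [533.71  64.89  32.32] [-1.5708  0.     -0.1168] [ 0.25 -0.23  0.55]
4.5 [533.72  64.91  32.29] [-1.5708  0.     -0.1167] [ 0.42  0.25 -0.32]
4.55 [533.71  64.93  32.28] [-1.5708e+00  1.0000e-04 -1.1670e-01] [ 0.08 -0.84 -0.61]
```

View pics/wrist3.png

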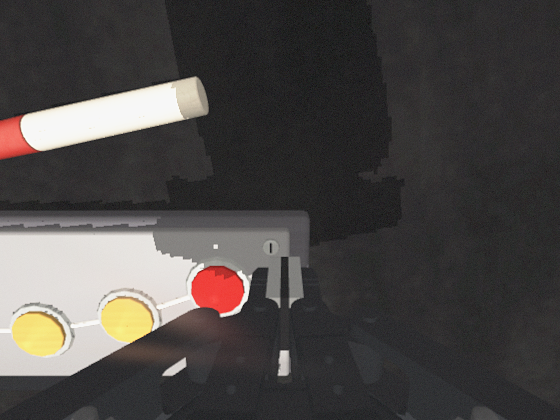

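View pics/side3c.png

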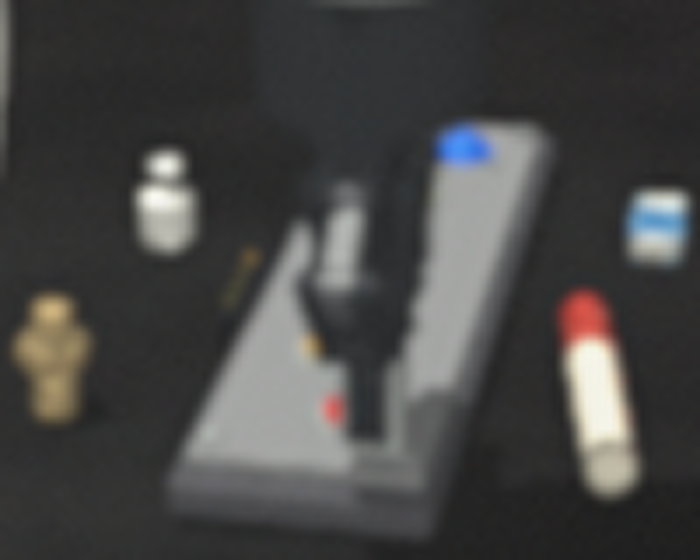

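The fingertips sit just past the red cap at z ≈ 32.2, and the tool yaw (-6.69°) matches the strip. Next are the stroke waypoints.

```bash
python3 - <<'E'
from h import *
from scipy.interpolate import CubicSpline
s=ctrl.read_state(); th=s["tool_rot"][2];R=np.array([[np.cos(th),-np.sin(th)],[np.sin(th),np.cos(th)]])
p=R.T@(s["eef_pos"][:2]-(540.4,-84.2));print("strip pos",p.round(1),s["eef_pos"])
P=np.vstack([PINS[::-1]])
sp=CubicSpline(P[:,1],P[:,0])
for y in range(145,-151,-6):
    x=float(sp(y)); print(y,((x-p[0])/10).round(2),((y-p[1])/10).round(2),end=" | ")
E
```

```text
strip pos [-24.  147.3] [533.72924425  64.92953902  32.30372549]
145 -0.55 -0.23 | 139 -0.19 -0.83 | 133 0.16 -1.43 | 127 0.49 -2.03 | 121 0.8 -2.63 | 115 1.1 -3.23 | 109 1.38 -3.83 | 103 1.64 -4.43 | 97 1.88 -5.03 | 91 2.11 -5.63 | 85 2.32 -6.23 | 79 2.51 -6.83 | 73 2.69 -7.43 | 67 2.85 -8.03 | 61 3.0 -8.63 | 55 3.13 -9.23 | 49 3.25 -9.83 | 43 3.35 -10.43 | 37 3.44 -11.03 | 31 3.52 -11.63 | 25 3.58 -12.23 | 19 3.63 -12.83 | 13 3.66 -13.43 | 7 3.69 -14.03 | 1 3.7 -14.63 | -5 3.69 -15.23 | -11 3.67 -15.83 | -17 3.64 -16.43 | -23 3.6 -17.03 | -29 3.54 -17.63 | -35 3.47 -18.23 | -41 3.38 -18.83 | -47 3.29 -19.43 | -53 3.17 -20.03 | -59 3.04 -20.63 | -65 2.9 -21.23 | -71 2.74 -21.83 | -77 2.57 -22.43 | -83 2.38 -23.03 | -89 2.18 -23.63 | -95 1.96 -24.23 | -101 1.72 -24.83 | -107 1.46 -25.43 | -113 1.19 -26.03 | -119 0.9 -26.63 | -125 0.6 -27.23 | -131 0.27 -27.83 | -137 -0.07 -28.43 | -143 -0.43 -29.03 | -149 -0.81 -29.63 |
```

```bash
python3 -m inch '[0,0.2,0,-0.5,0,0,0, 0,0.4,0,-1.0,0,0,0, 0,0.55,0,-1.5,0,0,0, 0,0.7,0,-2.0,0,0,0, 0,0.85,0,-2.4,0,0,0, 0,1.0,0,-2.8,0,0,0, 0,1.1,0,-3.2,0,0,0, 0,1.1,0,-3.2,0,0,0, 0,1.1,0,-3.2,0,0,0]'; python3 - <<'E'
from h import *
F=[];Z=[]
for i in range(16):
    d=imaging.get_image("side" if i%2 else "wrist");s=ctrl.read_state();F.append(s["force"]);Z.append(s["eef_pos"])
    n="side" if i%2 else "wrist"
    im=d["img"][:,:,::-1]
    cv2.imwrite(f"pics/{n}4.png",im if n=="wrist" else cv2.resize(im[160:240,220:320],None,fx=7,fy=7,interpolation=cv2.INTER_CUBIC))
print(s["clock"],np.mean(F,0).round(2),(np.std(F,0)/4).round(2),Z[0].round(2),Z[-1].round(2))
E
```

```text
clock: 5.5
eef_pos: [540.9, 31.4, 32.3]
tool_rot: [-1.571, -0.0, -0.117]
force: [0.1, -0.8, 0.8]
width: -0.2
6.3 [ 0.14 -0.34  0.51] [0.07 0.15 0.09] [540.93  31.6   32.31] [540.9   31.91  32.3 ]
```

View pics/wrist4.png

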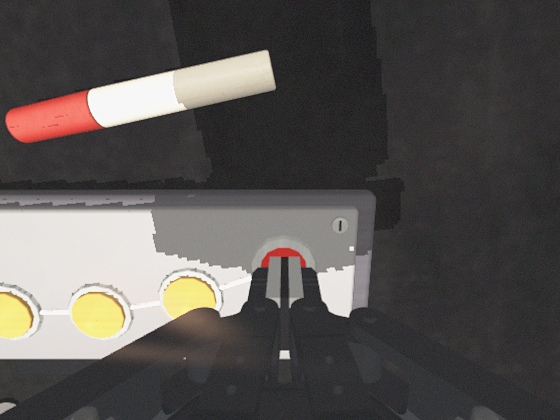

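View pics/side4.png

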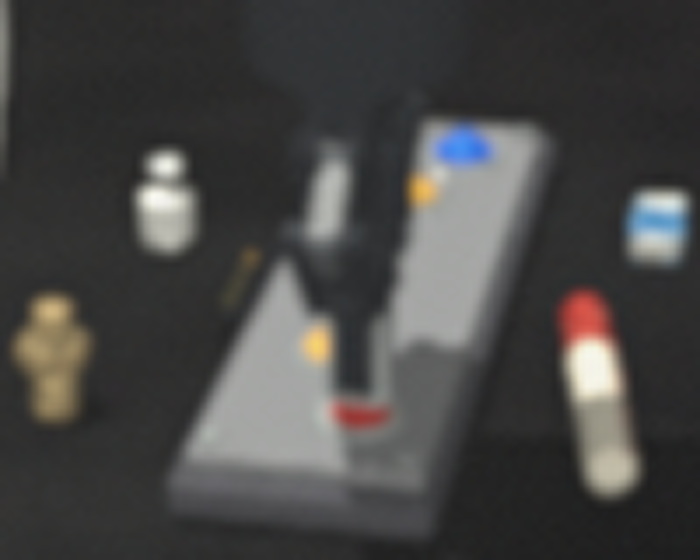

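The fingertips are centred on the sunken red cap, with the cap visible at (283,257) in the wrist view. The force is about 0.5 N, a little low, so I'll take a longer average.

```bash
python3 - <<'E'
from h import *
F=[]
for i in range(40):
    d=imaging.get_image("side");s=ctrl.read_state();F.append(s["force"])
print(s["clock"],np.mean(F,0).round(2),(np.std(F,0)/40**.5).round(2),s["eef_pos"].round(2))
R=np.array(d["R"])
def pj(X):
    c=R@np.array(X)+d["t"];return (d["fx"]*c[0]/c[2]+d["cx"]).round(2),(d["fy"]*c[1]/c[2]+d["cy"]).round(2)
for z in (30,32.3,34): print(z,pj((541,39.5,z)))
print("pin1 tip",pj((541,31.7,36)))
im=d["img"]
for u in (270,271,272): print(u,[tuple(int(k) for k in im[v,u]) for v in range(212,225)])
E
```

```text
8.3 [-0.11 -0.09  0.73] [0.09 0.09 0.08] [540.93  31.88  32.28]
30 (np.float64(271.09), np.float64(218.67))
32.3 (np.float64(271.08), np.float64(217.85))
34 (np.float64(271.08), np.float64(217.25))
pin1 tip (np.float64(271.32), np.float64(215.0))
270 [(46, 48, 50), (47, 49, 50), (46, 49, 50), (62, 65, 65), (98, 93, 92), (130, 103, 100), (147, 82, 79), (151, 56, 52), (143, 70, 67), (128, 101, 98), (117, 114, 112), (107, 110, 109), (101, 102, 101)]
271 [(48, 51, 52), (48, 49, 52), (48, 50, 51), (60, 62, 63), (94, 89, 88), (128, 103, 100), (148, 86, 83), (153, 59, 56), (145, 71, 68), (130, 103, 100), (117, 115, 113), (105, 107, 106), (96, 98, 98)]
272 [(67, 70, 70), (70, 72, 72), (67, 69, 69), (74, 76, 76), (98, 97, 96), (128, 111, 108), (147, 92, 90), (150, 62, 59), (143, 75, 73), (129, 106, 102), (117, 116, 113), (105, 107, 106), (96, 97, 96)]
```

The combined average is about 0.7 N, so pin 1 is in working contact at roughly 2.5–3.7 mm. I'll go 0.5 mm lower on the way to pin 2 to centre the depth.

```bash
python3 -m inch '[0,0.28,0,-0.6,0,0,0, 0,0.54,0.02,-1.2,0,0,0, 0,0.78,0.05,-1.8,0,0,0, 0,1.01,0.05,-2.4,0,0,0, 0,1.22,0.05,-3.0,0,0,0, 0,1.41,0.05,-3.6,0,0,0, 0,1.59,0.05,-4.2,0,0,0, 0,1.7,0.05,-4.6,0,0,0, 0,1.7,0.05,-4.6,0,0,0, 0,1.7,0.05,-4.6,0,0,0]'; python3 - <<'E'
from h import *
F=[]
for i in range(50):
    d=imaging.get_image("side");s=ctrl.read_state();F.append(s["force"])
print(s["clock"],np.mean(F,0).round(2),(np.std(F,0)/50**.5).round(2),s["eef_pos"].round(2))
im=d["img"][:,:,::-1]
cv2.imwrite("pics/side5.png",cv2.resize(im[160:240,220:320],None,fx=7,fy=7,interpolation=cv2.INTER_CUBIC))
d=imaging.get_image("wrist");cv2.imwrite("pics/wrist5.png",d["img"][:,:,::-1])
E
```

```text
clock: 9.3
eef_pos: [552.5, -16.2, 31.8]
tool_rot: [-1.571, -0.0, -0.117]
force: [-0.4, -0.6, 1.2]
width: -0.0
11.8 [-0.02 -0.01  0.92] [0.07 0.08 0.06] [552.46 -15.78  31.8 ]
```

View pics/wrist5.png

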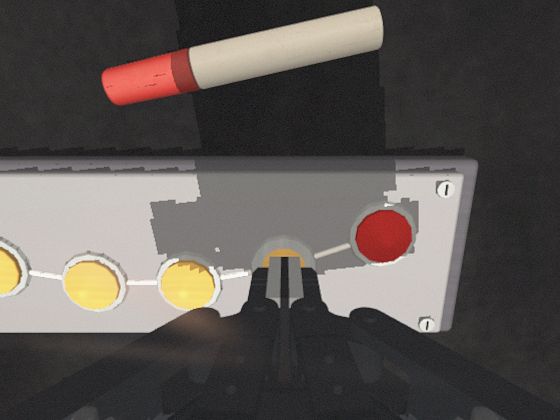

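View pics/side5.png

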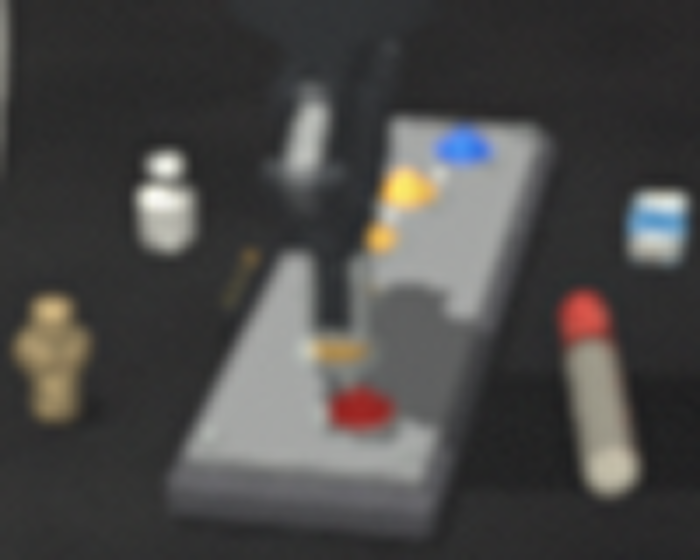

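The force is 0.92 N against 0.97 N expected at 4.2 mm, so the depth is right. The side view shows the red cap up again at (360,408). I'll continue through pins 3 and 4.

```bash
python3 -m inch '[0,0.15,0,-0.6,0,0,0, 0,0.29,0,-1.2,0,0,0, 0,0.41,0,-1.8,0,0,0, 0,0.52,0,-2.4,0,0,0, 0,0.61,0,-3.0,0,0,0, 0,0.7,0,-3.6,0,0,0, 0,0.76,0,-4.2,0,0,0, 0,0.8,0,-4.6,0,0,0, 0,0.8,0,-4.6,0,0,0]' && python3 -c "
from h import *
F=[]
for i in range(20): imaging.get_image('side');s=ctrl.read_state();F.append(s['force'])
print(np.mean(F,0).round(2),s['eef_pos'].round(2))" && python3 -m inch '[0,0.06,0,-0.6,0,0,0, 0,0.09,0,-1.2,0,0,0, 0,0.1,0,-1.8,0,0,0, 0,0.1,0,-2.4,0,0,0, 0,0.1,0,-3.0,0,0,0, 0,0.06,0,-3.6,0,0,0, 0,0.03,0,-4.2,0,0,0, 0,0,0,-4.6,0,0,0, 0,0,0,-4.6,0,0,0]' && python3 -c "
from h import *
F=[]
for i in range(20): imaging.get_image('side');s=ctrl.read_state();F.append(s['force'])
print(np.mean(F,0).round(2),s['eef_pos'].round(2))
cv2.imwrite('pics/wrist6.png',imaging.get_image('wrist')['img'][:,:,::-1])
cv2.imwrite('pics/side6.png',cv2.resize(imaging.get_image('side')['img'][160:240,220:320,::-1],None,fx=7,fy=7))"
```

```text
clock: 12.75
eef_pos: [555.0, -63.6, 31.8]
tool_rot: [-1.571, -0.0, -0.118]
force: [0.3, -0.6, 1.3]
width: -0.3
[ 0.06 -0.3   0.98] [555.03 -62.37  31.81]
clock: 14.65
eef_pos: [549.5, -109.3, 31.8]
tool_rot: [-1.571, -0.0, -0.118]
force: [-0.0, -0.3, 0.9]
width: 0.4
[ 0.02 -0.29  0.95] [ 549.68 -108.01   31.78]
```

View pics/wrist6.png

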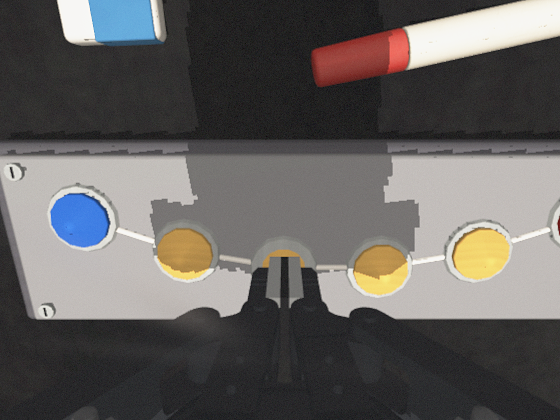

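The wrist view shows the tips centred on pin 4 at (284,257), pin 3 up again at (380,270) and blue at (80,218). Force is 0.95 N. I'll continue to pins 5 and 6.

```bash
python3 -m inch '[0,-0.06,0,-0.6,0,0,0, 0,-0.13,0,-1.2,0,0,0, 0,-0.22,0,-1.8,0,0,0, 0,-0.31,0,-2.4,0,0,0, 0,-0.43,0,-3.0,0,0,0, 0,-0.56,0,-3.6,0,0,0, 0,-0.7,0,-4.2,0,0,0, 0,-0.8,0,-4.6,0,0,0, 0,-0.8,0,-4.6,0,0,0]' && python3 -c "
from h import *
F=[]
for i in range(20): imaging.get_image('side');s=ctrl.read_state();F.append(s['force'])
print(np.mean(F,0).round(2),s['eef_pos'].round(2))" && python3 -m inch '[0,-0.17,0,-0.6,0,0,0, 0,-0.36,0,-1.2,0,0,0, 0,-0.55,0,-1.8,0,0,0, 0,-0.77,0,-2.4,0,0,0, 0,-1.0,0,-3.0,0,0,0, 0,-1.25,0,-3.6,0,0,0, 0,-1.52,0,-4.2,0,0,0, 0,-1.7,0,-4.6,0,0,0, 0,-1.7,0,-4.6,0,0,0]' && python3 -c "
from h import *
F=[]
for i in range(20): imaging.get_image('side');s=ctrl.read_state();F.append(s['force'])
print(np.mean(F,0).round(2),s['eef_pos'].round(2))
cv2.imwrite('pics/wrist7.png',imaging.get_image('wrist')['img'][:,:,::-1])"
```

```text
clock: 16.65
eef_pos: [536.0, -154.0, 31.9]
tool_rot: [-1.571, 0.0, -0.118]
force: [-0.1, -0.3, 1.5]
width: -0.1
[-0.2  -0.56  0.77] [ 536.43 -152.78   31.81]
clock: 18.55
eef_pos: [513.6, -197.7, 31.8]
tool_rot: [-1.571, 0.0, -0.118]
force: [-0.3, -0.5, 1.9]
width: -0.1
[-0.37 -0.52  0.83] [ 514.2  -196.51   31.79]
```

View pics/wrist7.png

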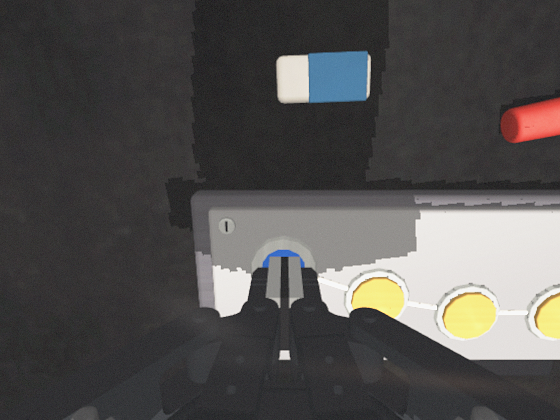

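The tips are on blue at (284,255). Now I'll slide off past blue, then lift.

```bash
python3 -m inch '[0,-0.2,0,-0.6,0,0,0, 0,-0.4,0,-1.2,0,0,0, 0,-0.6,0,-1.8,0,0,0, 0,-0.8,0,-2.4,0,0,0, 0,-1.0,0,-3.0,0,0,0, 0,-1.1,0,-3.3,0,0,0, 0,-1.1,0,-3.3,0,0,0, 0,-1.1,-1,-3.3,0,0,0, 0,-1.1,-3,-3.3,0,0,0, 0,-1.1,-6,-3.3,0,0,0, 0,-1.1,-9,-3.3,0,0,0, 0,-1.1,-10,-3.3,0,0,0]' && python3 -m inch '[0,-2,-3,0,0,0,0, 0,-5,-6,0,0,0,0, 0,-8,-9,0,0,0,0, 0,-9,-9,0,0,0,0, 0,-9,-9,0,0,0,0, 0,-9,-9,0,0,0,0, 0,-9,-9,0,0,0,0, 0,-9,-9,0,0,0,0, 0,-9,-9,0,0,0,0]'; python3 - <<'E'
from h import *
for n,roi in (("scene",(270,190,420,285)),("side",(240,165,303,240))):
    d=imaging.get_image(n);b=blobs(d,roi); print(n,{k:[tuple(float(x) for x in q) for q in v] for k,v in b.items()})
    cv2.imwrite(f"pics/{n}8.png",d["img"][:,:,::-1])
E
```

```text
clock: 20.8
eef_pos: [501.4, -228.2, 135.2]
tool_rot: [-1.572, -0.005, -0.116]
force: [0.4, -1.3, 0.5]
width: 0.0
clock: 21.7
eef_pos: [410.3, -217.4, 221.1]
tool_rot: [-1.57, 0.001, -0.116]
force: [-0.6, 0.3, -0.3]
width: -0.0
scene {'red': [(51.0, 299.0, 210.3), (143.0, 314.8, 253.1)], 'red2': [], 'yel': [(48.0, 318.2, 215.6), (55.0, 335.8, 222.8), (57.0, 352.0, 232.1), (64.0, 366.9, 243.9)], 'blu': [(72.0, 381.0, 258.8)]}
side {'red': [(13.0, 301.3, 204.7), (27.0, 270.8, 217.9)], 'red2': [], 'yel': [(23.0, 277.7, 186.7), (26.0, 271.7, 193.4), (27.0, 268.4, 200.6), (33.0, 268.2, 208.9)], 'blu': [(16.0, 285.8, 180.6)]}
```

View pics/scene8.png

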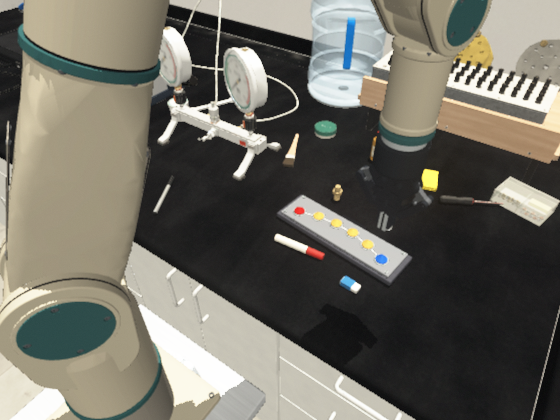

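View pics/side8.png

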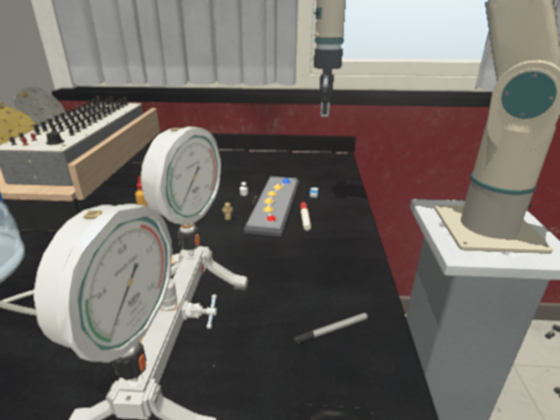

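All six caps sit where they were at the start, within 0.2 px in both views, for example red at scene (299,210) and blue at (381,259). The strip hasn't moved, the pins are up and the arm is clear.

```bash
python3 -c "
from cell import finish_job
print(finish_job())"
```

```text
the job is handed in; nothing more can be done
None
```

I ran the closed fingertips along the arc from the red pin to the blue pin in one low stroke. I came down before red and lifted off only after blue, and the job is handed in.

- **Press depth:** the fingertips were at z = 32.3 mm on pin 1, about 3.7 mm down. On pins 2 to 6 they were at 31.8 mm, about 4.2 mm down. I lowered 0.5 mm between pins 1 and 2. These depths come from fingertip height, not from the pins themselves.
- **Pauses:** I stopped briefly on each pin to average the force, without lifting.
- **Force check:** the averages on pins 1 to 6 were about 0.7, 0.92, 0.98, 0.95, 0.77 and 0.83 N, against 0.92 N expected on pin 1 and 0.97 N on the others. Pins 1, 5 and 6 read a little low, probably within sensor noise (0.1–0.2 N). All stayed well below the 1.4 N of the bottom stop.
- **After the stroke:** in both camera views all six caps were back within 0.2 px of their starting positions, so the strip had not shifted and I saw no sticking pins. The marker's red cap measured the same too; I checked the other loose items only by eye, and the gripper was closed, high up and clear of the strip. The whole job took about 22 s.

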